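Close up a conveyor drive unit: pack in the drawer, cover strip tucked under the roof lap

ROBOT

A 6-joint arm with a two-finger parallel gripper is mounted at the origin on the work surface. World frame = base frame: x ahead of the robot, y to its left, z up, the work surface at z = 0. Lengths are in m, angles in rad, forces in N, time in s.
With the tool pointing down it reaches from about 0.35 to 0.85 m from the base axis. Payload 8.1 kg.
Tool frame: the origin (TCP) lies midway between the tips of the shut fingers; the grasp point (between the pads) lies 19 mm behind it; z points along the fingers, y is the direction in which the jaws open and shut (so a half turn about z gives the same grasp; the last joint's range is limited). The gripper opens to 93 mm and grips with 3 to 60 N. Pads are 15 mm wide; open, the fingers measure 128 mm over their backs; the gripper's body (75 mm by 188 mm) begins 65 mm behind the grasp point.
Start: joints at [1.149, 0.13, 1.488, -0, 1.523, -0.085], TCP at [0.198, 0.566, 0.219] pointing down, gripper open.
Joint ranges: [-2.96, 2.96], [-0.89, 2.26], [0.02, 2.5], [-1.34, 4.48], [0, 2.73], [-2.66, 2.66]. Speed limits (rad/s): [2.39, 2.39, 2.79, 3.14, 3.14, 3.14].

INTERFACE

Orientations are given as a rotation vector (axis times angle).
In Python, from plant import robot gives the robot as it stands. The module is installed in compiled form; this text tells all that it offers.
- The arm moves only by the shell command python3 -m pendant 'ROWS' [FORCE]. ROWS is JSON, a list of rows, each an object with "translation": the shift along the tool's x, y, z in mm, a list of three; "twist": the turn, a rotation vector about the tool's x, y, z in rad, a list of three; "grip": the opening, from -1 (shut) to 1 (fully open). A call has exactly 10 rows; each row shifts and turns the pose as measured when the row begins, along the tool's axes as they then stand; what a row does not reach is not made up. A row lasts 1/10 s, in which the tool goes at most 50 mm and 8.59 degrees, less where a joint would pass 70% of its speed; a pose out of reach is approached as far as the arm can. A call is refused whole if a number of a shift passes 50 or a number of a turn 0.15, either way. A call with a gripper value outside its range is refused whole. The fingers move at their own pace and stop on an object; FORCE is the grip in N (left out, the last holds). Time passes only in rows, so rows that do not move let the fingers close, or fill a call up. It gives the time, the measured TCP pose, the force and the opening at its end, in the units of the state.
- robot.read_state(): the state, without advancing time (a new reading comes with each control period).
- robot.read_camera(name): name is "scene" or "top" or "wrist"; returns (picture, depth): 420x560x3 uint8, red, green, blue; 420x560 float32, m along the optical axis (not along the pixel's ray), 0 where there is no reading.
- robot.camera_info(name): a dict with "vertical_fov" (degrees; the focal length in pixels is half the picture's height over the tangent of half this angle, whatever the lens; pixels are square), "cx", "cy" (the principal point, pixels), "D" ([k1, k2, p1, p2, k3] as OpenCV has them; the pictures are not rectified), "cam_to_world" (4x4, takes a point from camera to world coordinates). Camera axes: x right, y up, looking along -z (the intrinsics and any distortion apply to the point x, -y, -z); pixel columns grow to the right and rows downward; lengths in m; the calibration is good to about 2 mm. A picture is of the moment at which its call begins: read the wrist's pose just before it. camera_info takes no time and is no camera call; for the wrist camera it gives the pose at the moment of the call.
- robot.close_job(): hands the job in, once; it reports no verdict.
The state is a dict: "t": time; "q": joint angles; "dq": joint speeds; "joint_torque": joint torques, N m; "tool_pos": TCP position; "orientation": TCP orientation; "force": force on the tool from outside, world axes, zero at the start; "wrist_torque": the same for the moment, N m; "opening": finger opening in m.
Only numpy, scipy, OpenCV 4.12 (cv2) and the standard library are available. Lean on these libraries where they do the work, as an engineer would, in place of code of your own. Each camera call takes 0.05 s, during which the arm holds its last target. There are 200 camera calls.

TASK

Close up the drive unit: put the spare battery pack into its open drawer and slide the drawer fully shut, then lay the ribbed cover strip on the unit's roof and slide its free edge (the one away from the rib) about 20 mm under the hinged lap plate, centred along it, without lifting the plate or disturbing the other things on the bench. Finish while still holding the strip by its rib and pressing it down flat on the roof with about a kilogram's push; do not let go.

Things in the scene. Friction and masses are not known exactly. Their poses are not given: they have to be found in the camera images.
- housing: Grey box-shaped drive unit, 220 (x) x 200 (y) x 70 mm to its flat roof, fixed to the bench. Origin: centre of its underside; its x axis points from the drawer front towards the back, z up. The roof (z = 70) is open from x = -110 (front end) to the lap plate's front edge at x = -30; a raised cover 40 mm high stands on the roof from x = 60 to 110. A dark seam crosses the roof at x = -45.
- drawer (a joint): Travel of the drawer in the housing's front: 0 is fully shut, up to 0.105 m open (towards the robot, along the housing's -x). Moves stiffly with about 1.5 N of friction, stays where left, has a stop at 0.
- drawer_in (a point): Centre of the drawer's inner floor (12 mm above the bench); axes as the housing's. Inside it is 108 mm (x) x 155 mm (y); side walls 33 mm high, front panel 48 mm above this floor. With the drawer only partly open its back end is under the roof (roof underside 60 mm above the bench), so the part free from above reaches from the front panel's inner face (x = -54.5) to the housing's front.
- drawer_front (a point): Centre of the outer face of the white drawer front panel (8 mm thick, 196 mm wide, reaching from 6 to 60 mm above the bench), 33 mm above the bench; push here along the housing's x to shut the drawer.
- lap (a joint): Hinge angle of the steel lap plate: 0 is lying down, grows as its front edge is lifted. It turns freely on a hinge at its back and falls shut by its own weight (0.2 kg), so it is easily lifted.
- lap_edge (a point): Middle of the lap plate's front edge. The plate is 80 mm long (x), 180 mm wide (y), 3 mm thick, level, with a 7 mm gap between it and the roof; its front 8 mm is bent up, so that the mouth is 12 mm high at this edge.
- strip_rib (a point): Centre of the standing rib of the loose aluminium cover strip (0.15 to 0.31 kg); axes are the strip's: x from the rib to the free edge, y along the rib, z up. The strip is a flat plate 70 (x) x 140 (y) x 4 mm with a rib 10 mm thick, 140 mm long and 30 mm high on it (top 34 mm above the underside). This point is 19 mm above the underside, 15 mm from the near edge and 55 mm from the free edge.
- edge_left (a point): Bottom corner of the strip's free edge at its +y end (55, 70, -19 mm from strip_rib).
- edge_right (a point): Bottom corner of the strip's free edge at its -y end (55, -70, -19 mm from strip_rib).
- strip: The cover strip; origin at the centre of the plate's underside (20, 0, -19 mm from strip_rib), axes as strip_rib.
- pack_center (a point): Centre of the loose spare battery pack, a black and grey block 44 (x) x 36 (y) x 38 mm high, 0.17 to 0.35 kg; axes are the pack's.
- sleeve_a: Steel sleeve standing on end, 36 mm diameter, 75 mm high, a bystander; origin at its underside.
- sleeve_b: A second, identical steel sleeve, a bystander.
- hammer: Hammer lying on the bench, a bystander.
There are look-alikes about, which are no part of the job. Of the things shaped like the part that bears pack_center, the black one is meant.

How it is judged:
By the outcome, as a careful person would: the job done as asked, in the order asked, and still so for the second after the job is handed in, while the arm keeps its last pose, push and grip.
It also fails if it takes over 72 s, if anything falls off the work surface, if the arm or the gripper's body presses on something with over 40 N, if the wrist force passes 120 N, or if a joint passes its speed limit or range.

## Working session

There is one attempt and no reset: what is moved stays moved. The work goes in short steps, Python scripts to look and compute and a shell command to move; the robot and the scene stay as the last step left them, time stands still between calls to the robot, and variables do not carry over. Pictures are saved under pics/ and viewed, about 8 in all and at most 12, crops included, and the job is handed in when it is done.

```bash
mkdir -p pics; cat > h.py <<'E'
import numpy as np, cv2
from plant import robot
from scipy.spatial.transform import Rotation as R
def cam(n):
    i=robot.camera_info(n); f=210/np.tan(np.radians(i["vertical_fov"])/2)
    return np.array([[f,0,i["cx"]],[0,f,i["cy"]],[0,0,1]]),np.array(i["D"],float),np.array(i["cam_to_world"])
def rays(n,uv,c=None):
    K,D,T=c or cam(n)
    p=cv2.undistortPoints(np.array(uv,float).reshape(-1,1,2),K,D).reshape(-1,2)
    d=np.c_[p[:,0],-p[:,1],-np.ones(len(p))]
    return T[:3,3],d@T[:3,:3].T
def onplane(n,uv,z,c=None):
    o,d=rays(n,uv,c); return o+d*((z-o[2])/d[:,2:])
def cloud(n,dep,c=None):
    v,u=np.mgrid[0:420,0:560]; o,d=rays(n,np.c_[u.ravel(),v.ravel()],c)
    return (o+d*dep.ravel()[:,None]).reshape(420,560,3)
def proj(n,P,c=None):
    K,D,T=c or cam(n); q=(np.atleast_2d(P)-T[:3,3])@T[:3,:3]; q=q*[1,-1,-1]
    return cv2.projectPoints(q,np.zeros(3),np.zeros(3),K,D)[0].reshape(-1,2)
def shot(n,f):
    c=cam(n); im,de=robot.read_camera(n); cv2.imwrite(f"pics/{f}.png",im[:,:,::-1]); np.savez(f"{f}.npz",im=im,de=de,K=c[0],D=c[1],T=c[2]); return im,de,c
def load(f):
    z=np.load(f+".npz"); return z["im"],z["de"],(z["K"],z["D"],z["T"])
def st():
    s=robot.read_state(); r=R.from_rotvec(s["orientation"])
    print("t",round(s["t"],2),"tcp",np.round(s["tool_pos"],4),"q",np.round(s["q"],3),"F",np.round(s["force"],1),"M",np.round(s["wrist_torque"],2),"op",round(s["opening"],4)); print(np.round(r.as_matrix(),3)); return s,r
E
python3 - <<'E'
from h import *
st()
for n in("scene","top"): 
    a=shot(n,n+"1"); print(np.round(a[2][2],3).tolist(),a[2][0][0,0],(a[1]==0).mean())
E
```

```text
t 0.0 tcp [0.198  0.5658 0.2176] q [ 1.149  0.131  1.489  0.     1.523 -0.085] F [ 0.2 -0.8  0.3] M [-0.01 -0.05 -0.03] op 0.0934
[[-0.944  0.33  -0.001]
 [ 0.33   0.944 -0.002]
 [ 0.    -0.002 -1.   ]]
[[-0.019, -0.876, 0.483, 1.093], [1.0, -0.013, 0.017, 0.04], [-0.009, 0.483, 0.876, 1.014], [0.0, 0.0, 0.0, 1.0]] 457.31914479168773 0.0038010204081632653
[[-0.012, 0.997, -0.075, 0.492], [-1.0, -0.011, 0.014, 0.027], [0.013, 0.075, 0.997, 1.311], [0.0, 0.0, 0.0, 1.0]] 528.6904681388828 0.003941326530612245
```

View pics/top1.png

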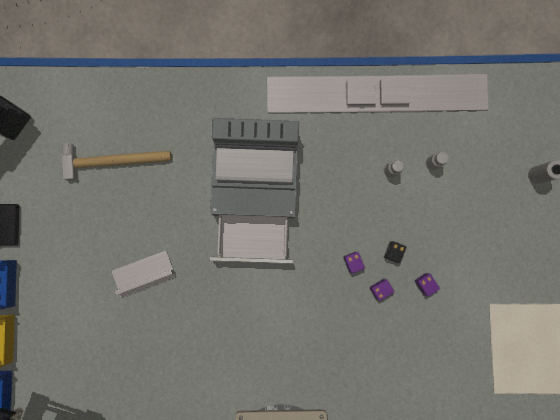

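View pics/scene1.png

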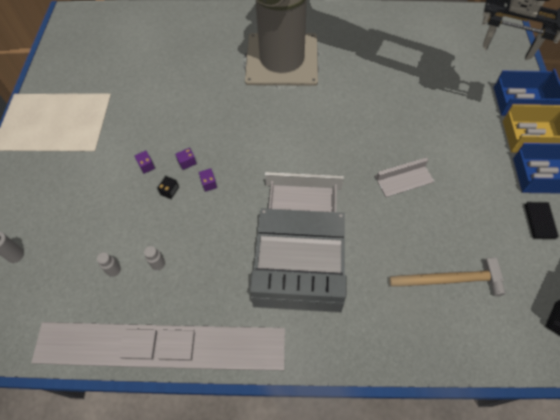

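Top view: the housing is at about (255,190) with its drawer open towards the robot (front at v≈262). The strip is at (143,273) with its rib on the robot's side, and the black pack is at (396,252) among purple look-alikes. The sleeves are near (395,170) and (440,160). Next I measure these with depth.

```bash
python3 - <<'E'
from h import *
def rect(P):
    r=cv2.minAreaRect((P[:,:2]*1000).astype(np.float32)); return np.round(r[0],1),np.round(r[1],1),round(r[2],1)
for n in("top","scene"):
    im,de,c=load(n+"1"); P=cloud(n,de,c); z=P[:,:,2]; ok=de>0
    hsv=cv2.cvtColor(im,cv2.COLOR_RGB2HSV)
    print(n,"bench z",np.median(z[ok&(abs(z)<.03)]))
    def reg(x0,x1,y0,y1,z0,z1): return ok&(P[...,0]>x0)&(P[...,0]<x1)&(P[...,1]>y0)&(P[...,1]<y1)&(z>z0)&(z<z1)
    for nm,b in dict(rib=(.2,.55,.2,.45,.022,.045),pack=(.3,.6,-.45,-.2,.028,.05),roof=(.35,.85,-.1,.2,.066,.074),lap=(.35,.85,-.1,.2,.0765,.09),cover=(.35,.85,-.1,.2,.1,.12),front=(.3,.56,-.1,.2,.052,.063),dfloor=(.3,.6,-.1,.2,.006,.02),sleeve=(.5,.85,-.5,-.2,.066,.09)).items():
        m=reg(*b).astype(np.uint8); k,l,s,ce=cv2.connectedComponentsWithStats(m,connectivity=8)
        for i in range(1,k):
            if s[i,4]>25:
                q=P[l==i]; print(nm,s[i].tolist(),rect(q),"z",np.round(np.percentile(q[:,2],[10,50,90]),4), "col",np.median(im[l==i],0))
E
```

```text
top bench z -0.0007027635748562133
rib [115, 270, 58, 25, 267] (array([418.4, 323.6]), array([ 12.1, 140.7]), 20.0) z [0.0292 0.0326 0.0362] col [156. 149. 145.]
pack [386, 241, 21, 22, 283] (array([ 483. , -282.1]), array([36.3, 43.3]), 67.1) z [0.0336 0.037  0.0405] col [43. 43. 42.]
pack [417, 273, 22, 24, 301] (array([ 404.6, -354.6]), array([46.2, 36.6]), 33.2) z [0.033  0.037  0.0401] col [ 94.  52. 111.]
pack [372, 279, 23, 21, 289] (array([ 393.7, -247.2]), array([35.6, 44.6]), 30.6) z [0.0333 0.0369 0.0403] col [ 96.  54. 112.]
roof [210, 142, 87, 75, 2737] (array([657.5,  58.3]), array([199.8, 170.8]), 87.4) z [0.0669 0.0691 0.0719] col [100. 102. 100.]
roof [227, 142, 32, 3, 51] (array([742.4,  83.9]), array([73.5,  4.2]), 87.6) z [0.067  0.0699 0.0721] col [61. 63. 61.]
roof [260, 144, 38, 3, 60] (array([738.4,  -1.5]), array([88. ,  5.4]), 89.4) z [0.0672 0.0695 0.0719] col [61. 61. 61.]
lap [214, 141, 19, 2, 26] (array([745.4, 128.7]), array([42.5,  1.8]), 86.9) z [0.0778 0.0832 0.0883] col [52.  52.5 51. ]
lap [235, 141, 24, 3, 28] (array([743.1,  73.9]), array([54.1, 
[... 1953 characters left out ...]
, 87.2) z [0.0777 0.083  0.0883] col [74. 76. 74.]
cover [250, 270, 97, 29, 2284] (array([766.2,  53.5]), array([200.9,  51.2]), 87.4) z [0.1075 0.1102 0.1124] col [ 98. 101.  99.]
front [265, 172, 79, 9, 332] (array([466. ,  67.7]), array([194.7,  13.2]), 86.7) z [0.0541 0.0593 0.062 ] col [159.  156.  148.5]
dfloor [271, 184, 63, 28, 1541] (array([503.1,  65.2]), array([156. ,  73.7]), 87.1) z [0.0105 0.0129 0.0156] col [161. 153. 149.]
sleeve [144, 246, 14, 13, 128] (array([ 685.2, -279.1]), array([26.3, 26.3]), 50.0) z [0.0705 0.0745 0.0765] col [148. 143. 138.]
sleeve [97, 253, 13, 12, 123] (array([ 702.7, -385.4]), array([26.4, 27.1]), 3.7) z [0.0705 0.0743 0.0768] col [147. 142. 138.]
```

```bash
cat >> h.py <<'E'
H0=np.array([.6817,.0571]); HY=np.radians(-2.65)
def hw(x,y): c,s=np.cos(HY),np.sin(HY); return H0+[c*x-s*y,s*x+c*y]
def wh(p): c,s=np.cos(HY),np.sin(HY); d=np.array(p[:2])-H0; return np.array([c*d[0]+s*d[1],-s*d[0]+c*d[1]])
def go(xyz,yawdeg=None):
    "tool-frame shift (mm) to xyz; twist (rad) so that tool y is at yawdeg and z points down"
    s,r=st(); print("housing xy mm",np.round(wh(s["tool_pos"])*1000,1))
    print("shift",np.round(r.inv().apply(np.array(xyz)-s["tool_pos"])*1000,1))
    if yawdeg is not None:
        a=np.radians(yawdeg); y=np.array([np.cos(a),np.sin(a),0]); z=np.array([0,0,-1.]); x=np.cross(y,z)
        print("twist",np.round((r.inv()*R.from_matrix(np.c_[x,y,z])).as_rotvec(),4))
E
python3 -c "
from h import *
go([.45,.2,.217],68.5)
go([.482,-.281,.217])"
```

```text
t 0.1 tcp [0.198  0.5658 0.2177] q [ 1.149  0.131  1.489  0.     1.523 -0.085] F [ 0.3 -0.6 -0.3] M [-0.03 -0.03  0.01] op 0.093
[[-0.944  0.33  -0.001]
 [ 0.33   0.944 -0.001]
 [ 0.    -0.002 -1.   ]]
housing xy mm [-506.7  485.8]
shift [-358.7 -262.     1.1]
twist [-0.0016 -0.0001  0.0385]
t 0.1 tcp [0.198  0.5658 0.2177] q [ 1.149  0.131  1.489  0.     1.523 -0.085] F [ 0.3 -0.6 -0.3] M [-0.03 -0.03  0.01] op 0.093
[[-0.944  0.33  -0.001]
 [ 0.33   0.944 -0.001]
 [ 0.    -0.002 -1.   ]]
housing xy mm [-506.7  485.8]
shift [-547.8 -705.4    1.8]
```

```bash
python3 -m pendant '[{"translation":[-36,-26,0],"twist":[0,0,0.004],"grip":1},{"translation":[-36,-26,0],"twist":[0,0,0.004],"grip":1},{"translation":[-36,-26,0],"twist":[0,0,0.004],"grip":1},{"translation":[-36,-26,0],"twist":[0,0,0.004],"grip":1},{"translation":[-36,-26,0],"twist":[0,0,0.004],"grip":1},{"translation":[-36,-26,0],"twist":[0,0,0.004],"grip":1},{"translation":[-36,-26,0],"twist":[0,0,0.004],"grip":1},{"translation":[-36,-26,0],"twist":[0,0,0.004],"grip":1},{"translation":[-36,-26,0],"twist":[0,0,0.004],"grip":1},{"translation":[-36,-26,0],"twist":[0,0,0.004],"grip":1}]' 25
python3 -c "
from h import *
go([.482,-.281,.16],68.5)"
```

```text
t: 1.1
tool_pos: [0.4484, 0.1862, 0.2127]
orientation: [-0.574, -3.084, 0.011]
force: [-0.1, 1.1, 0.2]
opening: 0.093
t 1.1 tcp [0.4484 0.1862 0.2127] q [ 0.291 -0.173  1.798 -0.004  1.524 -0.912] F [-0.1  1.1  0.2] M [ 0.01 -0.   -0.03] op 0.093
[[-0.933  0.36  -0.006]
 [ 0.36   0.933 -0.006]
 [ 0.004 -0.008 -1.   ]]
housing xy mm [-239.   118.2]
shift [-199.6 -423.4   55.2]
twist [-0.0076 -0.0036  0.0073]
```

```bash
python3 -m pendant '[{"translation":[-20,-43,3],"twist":[-0.001,0,0.001],"grip":1},{"translation":[-20,-43,3],"twist":[-0.001,0,0.001],"grip":1},{"translation":[-20,-43,3],"twist":[-0.001,0,0.001],"grip":1},{"translation":[-20,-43,5],"twist":[-0.001,0,0.001],"grip":1},{"translation":[-20,-43,5],"twist":[-0.001,0,0.001],"grip":1},{"translation":[-20,-43,5],"twist":[-0.001,0,0.001],"grip":1},{"translation":[-20,-43,6],"twist":[-0.001,0,0],"grip":1},{"translation":[-20,-43,7],"twist":[-0.001,0,0],"grip":1},{"translation":[-20,-43,6],"twist":[-0.001,0,0],"grip":1},{"translation":[-20,-36,6],"twist":[-0.001,0,0],"grip":1}]' 25
python3 - <<'E'
from h import *
go([.482,-.281,.006],68.5)
shot("wrist","w1")
E
```

```text
t: 2.1
tool_pos: [0.4788, -0.3002, 0.1605]
orientation: [-0.585, -3.083, -0.006]
force: [-0.1, 0.8, 0.2]
opening: 0.0934
t 2.1 tcp [ 0.4788 -0.3002  0.1605] q [-0.652  0.075  1.654  0.002  1.417 -1.848] F [-0.1  0.8  0.2] M [0.01 0.01 0.03] op 0.0934
[[-0.93   0.367 -0.002]
 [ 0.367  0.93   0.005]
 [ 0.004  0.003 -1.   ]]
housing xy mm [-186.2 -366.3]
shift [  3.4  18.5 154.6]
twist [ 0.0035 -0.0037 -0.    ]
```

View pics/w1.png

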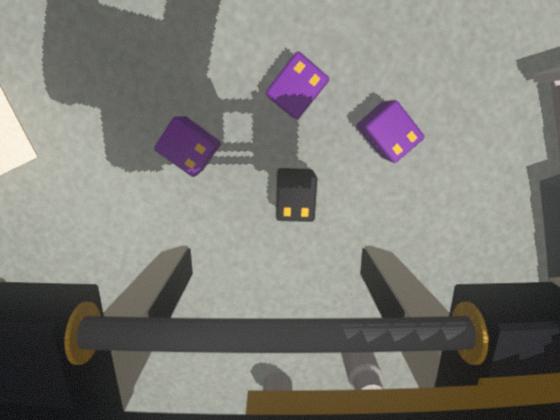

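The wrist view shows the black pack at (296,195), square to the jaws, with the purple packs clear of the fingers. I'll refine its centre from this view's depth.

```bash
python3 - <<'E'
from h import *
im,de,c=load("w1"); P=cloud("wrist",de,c)
m=(abs(P[...,2]-.038)<.006)&(de>0); m[:150]=0;m[240:]=0;m[:,:260]=0;m[:,330:]=0
q=P[m]; print(m.sum(),cv2.minAreaRect((q[:,:2]*1000).astype(np.float32)),np.median(q[:,2]))
E
```

```text
1880 ((481.3078308105469, -282.0782470703125), (35.8604850769043, 44.18907928466797), 67.81851196289062) 0.03797786865926081
```

```bash
python3 -m pendant '[{"translation":[4,18,10],"twist":[0.003,-0.003,0.008],"grip":1},{"translation":[0,0,25],"twist":[0,0,0],"grip":1},{"translation":[0,0,30],"twist":[0,0,0],"grip":1},{"translation":[0,0,30],"twist":[0,0,0],"grip":1},{"translation":[0,0,25],"twist":[0,0,0],"grip":1},{"translation":[0,0,15],"twist":[0,0,0],"grip":1},{"translation":[0,0,10],"twist":[0,0,0],"grip":1},{"translation":[0,0,0],"twist":[0,0,0],"grip":1},{"translation":[0,0,0],"twist":[0,0,0],"grip":1},{"translation":[0,0,0],"twist":[0,0,0],"grip":1}]' 25
python3 -c "
from h import *
go([.4815,-.2818,.006],67.8)"
```

```text
t: 3.15
tool_pos: [0.4779, -0.2892, 0.0054]
orientation: [-0.612, -3.074, -0.0]
force: [-0.9, 0.7, 0.0]
opening: 0.0931
t 3.15 tcp [ 0.4779 -0.2892  0.0054] q [-0.634  0.235  1.782 -0.003  1.131 -1.811] F [-0.9  0.7  0. ] M [0.01 0.05 0.03] op 0.0931
[[-0.924  0.383 -0.007]
 [ 0.383  0.924  0.002]
 [ 0.007 -0.001 -1.   ]]
housing xy mm [-187.6 -355.4]
shift [-0.5  8.2 -0.6]
twist [-0.001  -0.0068 -0.0055]
```

```bash
python3 -m pendant '[{"translation":[0,6,0],"twist":[0,-0.005,-0.005],"grip":1},{"translation":[0,3,0],"twist":[0,0,0],"grip":1},{"translation":[0,0,0],"twist":[0,0,0],"grip":-1},{"translation":[0,0,0],"twist":[0,0,0],"grip":-1},{"translation":[0,0,0],"twist":[0,0,0],"grip":-1},{"translation":[0,0,0],"twist":[0,0,0],"grip":-1},{"translation":[0,0,0],"twist":[0,0,0],"grip":-1},{"translation":[0,0,0],"twist":[0,0,0],"grip":-1},{"translation":[0,0,0],"twist":[0,0,0],"grip":-1},{"translation":[0,0,0],"twist":[0,0,0],"grip":-1}]' 30
python3 -c "
from h import *
p=hw(-.16,0); print(p)
go([*p,.13],87.35)"
```

```text
t: 4.15
tool_pos: [0.4841, -0.2818, 0.0092]
orientation: [0.604, 3.079, -0.005]
force: [0.1, -0.0, -0.1]
opening: 0.036
[0.5218711  0.06449756]
t 4.15 tcp [ 0.4841 -0.2818  0.0092] q [-6.180e-01  2.220e-01  1.788e+00 -1.000e-03  1.126e+00 -1.801e+00] F [ 0.1 -0.  -0.1] M [0.04 0.01 0.  ] op 0.036
[[-0.926  0.378  0.003]
 [ 0.378  0.926 -0.004]
 [-0.005 -0.002 -1.   ]]
housing xy mm [-181.7 -347.7]
shift [  95.2  334.6 -122.1]
twist [-0.0032  0.0043 -0.3411]
```

```bash
python3 -m pendant '[{"translation":[0,0,-10],"twist":[0,0,0],"grip":-1},{"translation":[0,0,-20],"twist":[0,0,0],"grip":-1},{"translation":[0,0,-20],"twist":[0,0,-0.05],"grip":-1},{"translation":[0,0,-20],"twist":[0,0,-0.05],"grip":-1},{"translation":[0,0,-20],"twist":[0,0,-0.05],"grip":-1},{"translation":[0,0,-20],"twist":[0,0,-0.05],"grip":-1},{"translation":[0,0,-20],"twist":[0,0,-0.05],"grip":-1},{"translation":[0,0,-10],"twist":[0,0,-0.05],"grip":-1},{"translation":[0,0,0],"twist":[0,0,-0.04],"grip":-1},{"translation":[0,0,0],"twist":[0,0,0],"grip":-1}]' 30
python3 -c "
from h import *
p=hw(-.16,0); print(p)
go([*p,.13],87.35)"
```

```text
t: 5.15
tool_pos: [0.4815, -0.2798, 0.1582]
orientation: [0.053, 3.141, -0.003]
force: [-0.5, 1.1, -1.7]
opening: 0.0359
[0.5218711  0.06449756]
t 5.15 tcp [ 0.4815 -0.2798  0.1582] q [-6.180e-01  4.900e-02  1.685e+00 -1.000e-03  1.406e+00 -2.154e+00] F [-0.5  1.1 -1.7] M [ 0.04  0.03 -0.05] op 0.0359
[[-0.999  0.034  0.   ]
 [ 0.034  0.999 -0.002]
 [-0.    -0.002 -1.   ]]
housing xy mm [-184.4 -345.8]
shift [-28.6 345.6  27.6]
twist [-0.0018  0.0005  0.0122]
```

```bash
python3 -m pendant '[{"translation":[-3,25,0],"twist":[0,0,0.006],"grip":-1},{"translation":[-3,40,0],"twist":[0,0,0.006],"grip":-1},{"translation":[-3,40,0],"twist":[0,0,0],"grip":-1},{"translation":[-3,45,0],"twist":[0,0,0],"grip":-1},{"translation":[-3,45,0],"twist":[0,0,0],"grip":-1},{"translation":[-3,45,0],"twist":[0,0,0],"grip":-1},{"translation":[-3,45,0],"twist":[0,0,0],"grip":-1},{"translation":[-3,35,0],"twist":[0,0,0],"grip":-1},{"translation":[-3,20,0],"twist":[0,0,0],"grip":-1},{"translation":[-2,8,0],"twist":[0,0,0],"grip":-1}]' 30
python3 -c "
from h import *
p=hw(-.16,0); print(p)
go([*p,.025],87.35)"
```

```text
t: 6.15
tool_pos: [0.5265, 0.0776, 0.1574]
orientation: [-0.103, -3.137, 0.003]
force: [-0.4, 0.1, -2.1]
opening: 0.0355
[0.5218711  0.06449756]
t 6.15 tcp [0.5265 0.0776 0.1574] q [ 0.051 -0.013  1.75  -0.002  1.407 -1.454] F [-0.4  0.1 -2.1] M [ 0.07 -0.02  0.03] op 0.0355
[[-0.998  0.065 -0.003]
 [ 0.065  0.998 -0.002]
 [ 0.002 -0.002 -1.   ]]
housing xy mm [-156.    13.3]
shift [  3.5 -13.1 132.4]
twist [-0.0021 -0.0024 -0.0192]
```

```bash
python3 -m pendant '[{"translation":[4,-9,0],"twist":[0,0,-0.02],"grip":-1},{"translation":[0,-4,10],"twist":[0,0,0],"grip":-1},{"translation":[0,0,25],"twist":[0,0,0],"grip":-1},{"translation":[0,0,30],"twist":[0,0,0],"grip":-1},{"translation":[0,0,30],"twist":[0,0,0],"grip":-1},{"translation":[0,0,15],"twist":[0,0,0],"grip":-1},{"translation":[0,0,8],"twist":[0,0,0],"grip":-1},{"translation":[0,0,4],"twist":[0,0,0],"grip":-1},{"translation":[0,0,0],"twist":[0,0,0],"grip":-1},{"translation":[0,0,0],"twist":[0,0,0],"grip":-1}]' 30
python3 -c "
from h import *
p=hw(-.16,0); print(p)
go([*p,.022],87.35)"
```

```text
t: 7.15
tool_pos: [0.521, 0.0586, 0.0285]
orientation: [-0.093, -3.137, 0.005]
force: [-0.0, 0.3, -0.8]
opening: 0.036
[0.5218711  0.06449756]
t 7.15 tcp [0.521  0.0586 0.0285] q [ 0.017  0.112  1.873 -0.004  1.16  -1.494] F [-0.   0.3 -0.8] M [-0.01  0.    0.02] op 0.036
[[-0.998  0.059 -0.003]
 [ 0.059  0.998 -0.003]
 [ 0.003 -0.004 -1.   ]]
housing xy mm [-160.6   -5.9]
shift [-0.6  5.9  6.4]
twist [-0.0035 -0.0033 -0.0128]
```

```bash
python3 -m pendant '[{"translation":[0,3,2],"twist":[0,0,0],"grip":-1},{"translation":[0,2,2],"twist":[0,0,0],"grip":-1},{"translation":[0,0,2],"twist":[0,0,0],"grip":-1},{"translation":[0,0,1],"twist":[0,0,0],"grip":-1},{"translation":[0,0,0],"twist":[0,0,0],"grip":-1},{"translation":[0,0,0],"twist":[0,0,0],"grip":0.3},{"translation":[0,0,0],"twist":[0,0,0],"grip":0.3},{"translation":[0,0,0],"twist":[0,0,0],"grip":0.3},{"translation":[0,0,-15],"twist":[0,0,0],"grip":0.3},{"translation":[0,0,-25],"twist":[0,0,0],"grip":0.3}]' 30
python3 -c "
from h import *
p=hw(-.26,0); print(p)
go([*p,.14],87.35)"
```

```text
t: 8.15
tool_pos: [0.5217, 0.0644, 0.0633]
orientation: [-0.092, -3.137, 0.005]
force: [0.3, -0.6, 0.4]
opening: 0.0601
[0.42197804 0.06912103]
t 8.15 tcp [0.5217 0.0644 0.0633] q [ 0.028  0.067  1.85  -0.003  1.228 -1.483] F [ 0.3 -0.6  0.4] M [ 0.03  0.   -0.09] op 0.0601
[[-0.998  0.059 -0.003]
 [ 0.059  0.998 -0.003]
 [ 0.003 -0.003 -1.   ]]
housing xy mm [-1.602e+02 -1.000e-01]
shift [100.   -1.4 -76.4]
twist [-0.0034 -0.0028 -0.0125]
```

```bash
python3 -m pendant '[{"translation":[0,0,-20],"twist":[0,0,0],"grip":0.3},{"translation":[0,0,-20],"twist":[0,0,0],"grip":0.3},{"translation":[5,0,-10],"twist":[0,0,-0.01],"grip":-1},{"translation":[25,0,0],"twist":[0,0,0],"grip":-1},{"translation":[30,0,0],"twist":[0,0,0],"grip":-1},{"translation":[30,0,0],"twist":[0,0,0],"grip":-1},{"translation":[15,0,0],"twist":[0,0,0],"grip":-1},{"translation":[0,0,0],"twist":[0,0,0],"grip":-1},{"translation":[0,0,15],"twist":[0,0,0],"grip":-1},{"translation":[0,0,20],"twist":[0,0,0],"grip":-1}]' 30
python3 - <<'E'
from h import *
p=hw(-.26,0); print(p)
go([*p,.028],87.35)
im,de,c=shot("top","top2"); cv2.imwrite("pics/top2c.png",cv2.resize(im[100:320,180:340,::-1],None,fx=2.5,fy=2.5))
E
```

```text
t: 9.15
tool_pos: [0.4204, 0.0699, 0.0937]
orientation: [0.071, 3.122, -0.003]
force: [0.3, -0.5, 0.3]
opening: 0.0022
[0.42197804 0.06912103]
t 9.15 tcp [0.4204 0.0699 0.0937] q [ 0.047 -0.282  2.113 -0.003  1.293 -1.477] F [ 0.3 -0.5  0.3] M [ 0.07 -0.02 -0.02] op 0.0022
[[-0.999  0.045  0.019]
 [ 0.045  0.999 -0.002]
 [-0.019 -0.002 -1.   ]]
housing xy mm [-261.6    0.7]
shift [-0.3 -0.6 65.7]
twist [-0.0016  0.0188  0.0011]
```

View pics/top2c.png

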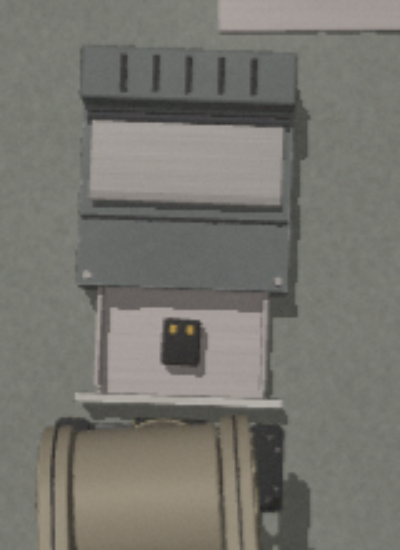

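The pack sits squarely in the open drawer, at crop (182,342). Next: go down in front of the panel and push.

```bash
python3 -m pendant '[{"translation":[0,0,20],"twist":[0,0.018,0],"grip":-1},{"translation":[0,0,20],"twist":[0,0,0],"grip":-1},{"translation":[0,0,12],"twist":[0,0,0],"grip":-1},{"translation":[0,0,5],"twist":[0,0,0],"grip":-1},{"translation":[-10,0,0],"twist":[0,0,0],"grip":-1},{"translation":[-12,0,0],"twist":[0,0,0],"grip":-1},{"translation":[-10,0,0],"twist":[0,0,0],"grip":-1},{"translation":[-10,0,0],"twist":[0,0,0],"grip":-1},{"translation":[-12,0,0],"twist":[0,0,0],"grip":-1},{"translation":[-12,0,0],"twist":[0,0,0],"grip":-1}]' 30
python3 -c "
from h import *
p=hw(-.128,0)
go([*p,.028],87.35)"
```

```text
t: 10.2
tool_pos: [0.4883, 0.0664, 0.0331]
orientation: [-0.069, -3.134, 0.003]
force: [-1.7, -0.0, 1.2]
opening: 0.0008
t 10.2 tcp [0.4883 0.0664 0.0331] q [ 0.032  0.026  1.954 -0.002  1.169 -1.494] F [-1.7 -0.   1.2] M [0.03 0.31 0.04] op 0.0008
[[-0.999  0.044 -0.007]
 [ 0.044  0.999 -0.002]
 [ 0.007 -0.002 -1.   ]]
housing xy mm [-193.6    0.3]
shift [-65.6  -0.5   4.7]
twist [-0.0023 -0.0067  0.0023]
```

```bash
python3 -m pendant '[{"translation":[-10,0,1],"twist":[0,0,0],"grip":-1},{"translation":[-10,0,1],"twist":[0,0,0],"grip":-1},{"translation":[-10,0,1],"twist":[0,0,0],"grip":-1},{"translation":[-10,0,0],"twist":[0,0,0],"grip":-1},{"translation":[-8,0,0],"twist":[0,0,0],"grip":-1},{"translation":[-6,0,0],"twist":[0,0,0],"grip":-1},{"translation":[-4,0,0],"twist":[0,0,0],"grip":-1},{"translation":[-3,0,0],"twist":[0,0,0],"grip":-1},{"translation":[-3,0,0],"twist":[0,0,0],"grip":-1},{"translation":[-3,0,0],"twist":[0,0,0],"grip":-1}]' 30
python3 -c "
from h import *
p=hw(-.128,0)
go([*p,.028],87.35)"
```

```text
t: 11.2
tool_pos: [0.5549, 0.0635, 0.0296]
orientation: [-0.068, -3.119, 0.004]
force: [-19.3, 0.4, 16.8]
opening: 0.0006
t 11.2 tcp [0.5549 0.0635 0.0296] q [ 0.023  0.214  1.755 -0.002  1.194 -1.503] F [-19.3   0.4  16.8] M [-0.03  3.01  0.01] op 0.0006
[[-0.999  0.044 -0.022]
 [ 0.044  0.999 -0.002]
 [ 0.022 -0.003 -1.   ]]
housing xy mm [-126.9    0.5]
shift [ 1.  -0.5  1.6]
twist [-0.003  -0.0218  0.0027]
```

```bash
python3 -m pendant '[{"translation":[8,0,0],"twist":[0,0,0],"grip":-1},{"translation":[20,0,0],"twist":[0,-0.02,0],"grip":-1},{"translation":[20,0,0],"twist":[0,0,0],"grip":-1},{"translation":[10,0,-15],"twist":[0,0,0],"grip":-1},{"translation":[0,0,-30],"twist":[0,0,0],"grip":-1},{"translation":[0,0,-35],"twist":[0,0,0.12],"grip":-1},{"translation":[0,0,-35],"twist":[0,0,0.14],"grip":0},{"translation":[0,0,-20],"twist":[0,0,0.14],"grip":0},{"translation":[0,0,0],"twist":[0,0,0.14],"grip":0},{"translation":[0,0,0],"twist":[0,0,0.14],"grip":0}]' 30
python3 - <<'E'
from h import *
go([.4177,.3237,.17],20.1)
from h import *
im,de,c=shot("top","top3"); cv2.imwrite("pics/top3c.png",cv2.resize(im[100:320,180:340,::-1],None,fx=2.5,fy=2.5))
E
```

```text
t: 12.2
tool_pos: [0.4935, 0.0668, 0.1703]
orientation: [1.143, 2.922, -0.002]
force: [0.7, 0.2, -1.4]
opening: 0.0282
t 12.2 tcp [0.4935 0.0668 0.1703] q [ 0.034 -0.123  1.831 -0.003  1.431 -0.791] F [ 0.7  0.2 -1.4] M [-0.    0.03  0.  ] op 0.0282
[[-0.734  0.679  0.003]
 [ 0.679  0.734 -0.003]
 [-0.004 -0.    -1.   ]]
housing xy mm [-188.4    1. ]
shift [230.  137.2  -0.6]
twist [0.0009 0.004  0.4741]
```

View pics/top3c.png

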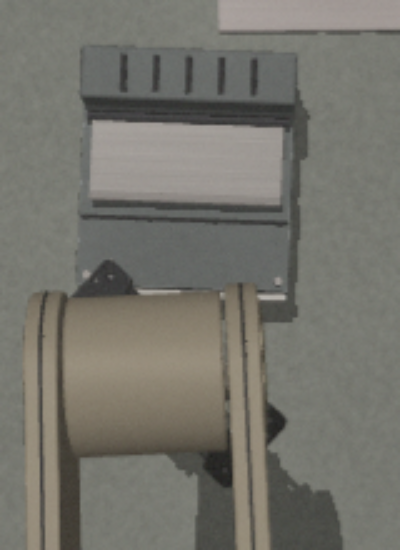

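Drawer front is flush with the housing (crop ~(270,297)), so it is shut. On to the strip.

```bash
python3 -m pendant '[{"translation":[0,0,0],"twist":[0,0,0.14],"grip":0.2},{"translation":[0,0,0],"twist":[0,0,0.14],"grip":0.2},{"translation":[0,0,0],"twist":[0,0,0.12],"grip":0.2},{"translation":[20,2,0],"twist":[0,0,0.03],"grip":0.2},{"translation":[45,3,0],"twist":[0,0,0],"grip":0.2},{"translation":[45,3,0],"twist":[0,0,0],"grip":0.2},{"translation":[45,3,0],"twist":[0,0,0],"grip":0.2},{"translation":[45,3,0],"twist":[0,0,0],"grip":0.2},{"translation":[40,2,0],"twist":[0,0,0],"grip":0.2},{"translation":[15,1,0],"twist":[0,0,0],"grip":0.2}]' 30
python3 - <<'E'
from h import *
go([.4177,.3237,.01],20.1)
im,de,c=shot("wrist","w2"); P=cloud("wrist",de,c)
for z0,z1 in((.028,.04),(.002,.008)):
    m=((P[...,2]>z0)&(P[...,2]<z1)&(de>0)&(np.linalg.norm(P[...,:2]-[.43,.33],axis=2)<.11)).astype(np.uint8)
    k,l,s,_=cv2.connectedComponentsWithStats(m)
    i=1+np.argmax(s[1:,4]); q=P[l==i]; print(s[i],cv2.minAreaRect((q[:,:2]*1000).astype(np.float32)),np.median(q[:,2]))
E
```

```text
t: 13.25
tool_pos: [0.4099, 0.3148, 0.1682]
orientation: [1.734, 2.609, 0.005]
force: [0.3, -1.1, -0.2]
opening: 0.0556
t 13.25 tcp [0.4099 0.3148 0.1682] q [ 0.561 -0.073  1.788 -0.007  1.42   0.164] F [ 0.3 -1.1 -0.2] M [-0.1   0.02 -0.04] op 0.0556
[[-0.387  0.922  0.009]
 [ 0.922  0.387 -0.002]
 [-0.006  0.008 -1.   ]]
housing xy mm [-283.4  244.9]
shift [  6.1   9.4 158.2]
twist [0.008  0.0056 0.0466]
[ 277  113   20  148 1606] ((416.1150207519531, 324.2732849121094), (10.090312957763672, 140.26107788085938), 19.97659683227539) 0.03408346792958611
[ 288  113   59  137 6334] ((445.3641052246094, 334.63629150390625), (49.848934173583984, 141.0609588623047), 20.295137405395508) 0.00414902022453062
```

View pics/w2.png

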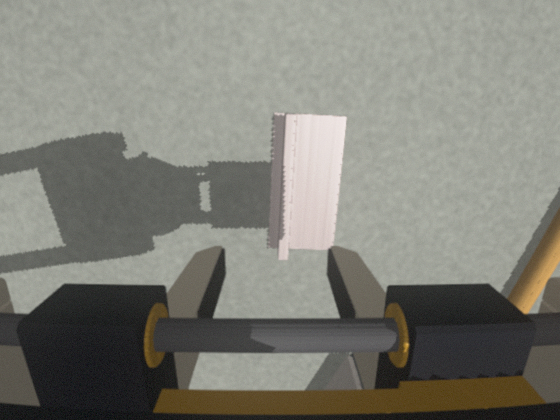

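```bash
python3 -m pendant '[{"translation":[6,10,5],"twist":[0.008,0.006,0.044],"grip":0.2},{"translation":[0,0,20],"twist":[0,0,0],"grip":0.2},{"translation":[0,0,25],"twist":[0,0,0],"grip":0.2},{"translation":[0,0,30],"twist":[0,0,0],"grip":0.2},{"translation":[0,0,25],"twist":[0,0,0],"grip":0.2},{"translation":[0,0,20],"twist":[0,0,0],"grip":0.2},{"translation":[0,0,12],"twist":[0,0,0],"grip":0.2},{"translation":[0,0,6],"twist":[0,0,0],"grip":0.2},{"translation":[0,0,0],"twist":[0,0,0],"grip":0.2},{"translation":[0,0,0],"twist":[0,0,0],"grip":0.2}]' 30
python3 -c "
from h import *
go([.4163,.3243,.0095],20.1)"
```

```text
t: 14.3
tool_pos: [0.4186, 0.3251, 0.0212]
orientation: [1.763, 2.597, 0.008]
force: [-0.5, 0.1, -0.3]
opening: 0.0561
t 14.3 tcp [0.4186 0.3251 0.0212] q [ 0.564  0.129  1.87  -0.     1.138  0.186] F [-0.5  0.1 -0.3] M [-0.05 -0.01  0.  ] op 0.0561
[[-0.369  0.929  0.005]
 [ 0.929  0.369  0.003]
 [ 0.001  0.006 -1.   ]]
housing xy mm [-275.2  255.5]
shift [ 0.1 -2.5 11.7]
twist [ 0.0055 -0.0011  0.0273]
```

```bash
python3 -m pendant '[{"translation":[0,-3,5],"twist":[0.005,-0.001,0.027],"grip":0.2},{"translation":[0,0,4],"twist":[0,0,0],"grip":0.2},{"translation":[0,0,2],"twist":[0,0,0],"grip":0.2},{"translation":[0,0,0],"twist":[0,0,0],"grip":0.2},{"translation":[0,0,0],"twist":[0,0,0],"grip":-1},{"translation":[0,0,0],"twist":[0,0,0],"grip":-1},{"translation":[0,0,0],"twist":[0,0,0],"grip":-1},{"translation":[0,0,0],"twist":[0,0,0],"grip":-1},{"translation":[0,0,0],"twist":[0,0,0],"grip":-1},{"translation":[0,0,0],"twist":[0,0,0],"grip":-1}]' 50
python3 -c "
from h import *
go([.4163,.3243,.0095],20.1)"
```

```text
t: 15.3
tool_pos: [0.4181, 0.3257, 0.013]
orientation: [1.8, 2.572, 0.009]
force: [-0.4, -0.8, -0.5]
opening: 0.0123
t 15.3 tcp [0.4181 0.3257 0.013 ] q [ 0.565  0.14   1.874 -0.     1.121  0.215] F [-0.4 -0.8 -0.5] M [-0.03  0.04  0.03] op 0.0123
[[-0.342  0.94   0.005]
 [ 0.94   0.342  0.003]
 [ 0.001  0.006 -1.   ]]
housing xy mm [-275.7  256.1]
shift [-0.7 -2.2  3.5]
twist [ 0.0063 -0.0014 -0.0013]
```

```bash
python3 -m pendant '[{"translation":[0,0,0],"twist":[0,0,0],"grip":0},{"translation":[0,-2,3],"twist":[0.006,0,0],"grip":0},{"translation":[0,-1,3],"twist":[0.003,0,0],"grip":0},{"translation":[0,0,0],"twist":[0,0,0],"grip":0},{"translation":[0,0,0],"twist":[0,0,0],"grip":-1},{"translation":[0,0,0],"twist":[0,0,0],"grip":-1},{"translation":[0,0,0],"twist":[0,0,0],"grip":-1},{"translation":[0,0,0],"twist":[0,0,0],"grip":-1},{"translation":[0,0,0],"twist":[0,0,0],"grip":-1},{"translation":[0,0,0],"twist":[0,0,0],"grip":-1}]' 50
python3 -c "
from h import *
go([.4163,.3243,.0095],20.1)"
```

```text
t: 16.3
tool_pos: [0.4151, 0.3245, 0.0064]
orientation: [-1.8, -2.571, 0.004]
force: [0.5, -1.2, 0.3]
opening: 0.0096
t 16.3 tcp [0.4151 0.3245 0.0064] q [0.565 0.152 1.875 0.002 1.118 0.214] F [ 0.5 -1.2  0.3] M [-0.1   0.07 -0.02] op 0.0096
[[-0.342  0.94  -0.004]
 [ 0.94   0.342 -0.   ]
 [ 0.001 -0.004 -1.   ]]
housing xy mm [-278.7  254.8]
shift [-0.6  1.1 -3.1]
twist [-0.0036 -0.0013 -0.0013]
```

```bash
python3 -m pendant '[{"translation":[0,0,-8],"twist":[0,0,0],"grip":-1},{"translation":[0,0,-15],"twist":[0,0,0],"grip":-1},{"translation":[0,0,-20],"twist":[0,0,0],"grip":-1},{"translation":[0,0,-20],"twist":[0,0,0],"grip":-1},{"translation":[0,0,-20],"twist":[0,0,0.08],"grip":-1},{"translation":[0,0,-20],"twist":[0,0,0.08],"grip":-1},{"translation":[0,0,-15],"twist":[0,0,0.08],"grip":-1},{"translation":[0,0,-10],"twist":[0,0,0.08],"grip":-1},{"translation":[0,0,0],"twist":[0,0,0.08],"grip":-1},{"translation":[0,0,0],"twist":[0,0,0],"grip":-1}]' 50
python3 -c "
from h import *
go([*hw(-.096,0),.12],-2.65)"
```

```text
t: 17.3
tool_pos: [0.4154, 0.3246, 0.1497]
orientation: [-2.292, -2.146, -0.002]
force: [-0.1, 0.3, -1.9]
opening: 0.0095
t 17.3 tcp [0.4154 0.3246 0.1497] q [ 0.564 -0.024  1.776  0.002  1.39   0.63 ] F [-0.1  0.3 -1.9] M [-0.11  0.11  0.05] op 0.0095
[[ 0.066  0.998 -0.001]
 [ 0.998 -0.066  0.002]
 [ 0.002 -0.001 -1.   ]]
housing xy mm [-278.4  254.9]
shift [-251.4  187.3   29. ]
twist [-0.0008 -0.0022 -0.0193]
```

```bash
python3 -m pendant '[{"translation":[-15,11,0],"twist":[0,0,-0.01],"grip":-1},{"translation":[-30,22,0],"twist":[0,0,-0.009],"grip":-1},{"translation":[-32,24,0],"twist":[0,0,0],"grip":-1},{"translation":[-34,25,0],"twist":[0,0,0],"grip":-1},{"translation":[-34,25,0],"twist":[0,0,0],"grip":-1},{"translation":[-34,25,0],"twist":[0,0,0],"grip":-1},{"translation":[-30,22,0],"twist":[0,0,0],"grip":-1},{"translation":[-20,15,0],"twist":[0,0,0],"grip":-1},{"translation":[-8,6,0],"twist":[0,0,0],"grip":-1},{"translation":[0,0,0],"twist":[0,0,0],"grip":-1}]' 50
python3 -c "
from h import *
go([*hw(-.096,0),.1],-2.65)"
```

```text
t: 18.3
tool_pos: [0.5858, 0.0729, 0.1545]
orientation: [-2.238, -2.201, -0.006]
force: [0.1, 0.3, -2.5]
opening: 0.0095
t 18.3 tcp [0.5858 0.0729 0.1545] q [0.034 0.14  1.595 0.005 1.404 0.05 ] F [ 0.1  0.3 -2.5] M [-0.14  0.18 -0.02] op 0.0095
[[ 0.016  1.     0.001]
 [ 1.    -0.016  0.005]
 [ 0.005  0.001 -1.   ]]
housing xy mm [-96.5  11.4]
shift [-11.6   0.1  54.4]
twist [ 0.0011 -0.0046  0.0298]
```

```bash
python3 -m pendant '[{"translation":[-8,0,0],"twist":[0.001,-0.004,0.028],"grip":-1},{"translation":[-4,0,5],"twist":[0,0,0],"grip":-1},{"translation":[0,0,12],"twist":[0,0,0],"grip":-1},{"translation":[0,0,12],"twist":[0,0,0],"grip":-1},{"translation":[0,0,8],"twist":[0,0,0],"grip":-1},{"translation":[0,0,4],"twist":[0,0,0],"grip":-1},{"translation":[0,0,0],"twist":[0,0,0],"grip":-1},{"translation":[0,0,0],"twist":[0,0,0],"grip":-1},{"translation":[0,0,0],"twist":[0,0,0],"grip":-1},{"translation":[0,0,0],"twist":[0,0,0],"grip":-1}]' 50
python3 - <<'E'
from h import *
go([*hw(-.096,0),.078],-2.65)
for n in("wrist","scene"):
    im,de,c=shot(n,n+"3")
im,_,_=load("scene3"); a=cv2.resize(im[150:320,220:380],None,fx=2.4,fy=2.4)
b=load("wrist3")[0]; o=np.zeros((420,560+a.shape[1],3),np.uint8); o[:,:560]=b; o[:a.shape[0],560:]=a
cv2.imwrite("pics/c3.png",cv2.resize(o[:,:,::-1],None,fx=.83,fy=.83))
E
```

```text
t: 19.3
tool_pos: [0.5819, 0.0653, 0.1087]
orientation: [-2.262, -2.175, 0.002]
force: [0.1, 0.1, -1.7]
opening: 0.01
t 19.3 tcp [0.5819 0.0653 0.1087] q [0.023 0.172 1.647 0.002 1.326 0.062] F [ 0.1  0.1 -1.7] M [-0.06  0.11  0.  ] op 0.01
[[ 0.039  0.999 -0.004]
 [ 0.999 -0.039  0.001]
 [ 0.001 -0.004 -1.   ]]
housing xy mm [-100.1    3.6]
shift [-3.7  4.2 30.7]
twist [-0.0036 -0.0013  0.007 ]
```

View pics/c3.png

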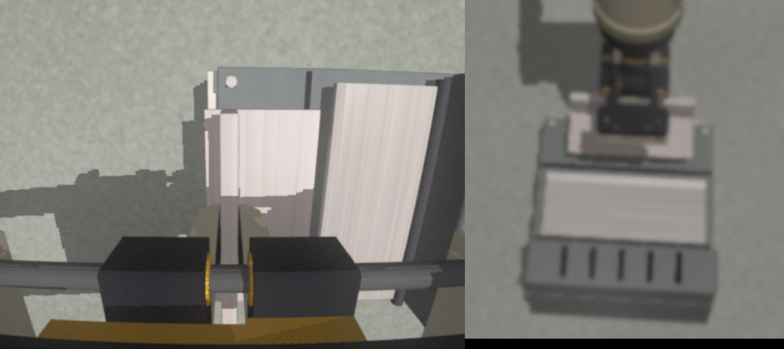

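Wrist view: the strip hangs over the front roof with its free edge (≈u 320) just short of the lap plate (left end at u 335–440). I'll measure the relative offsets from the same image.

```bash
python3 - <<'E'
from h import *
im,de,c=load("wrist3"); P=cloud("wrist",de,c); s,r=st()
h=np.apply_along_axis(wh,1,P.reshape(-1,3)).reshape(420,560,2)*1000
X,Y=h[...,0],h[...,1]; Z=P[...,2]*1000
v=np.arange(420)[:,None]+0*X
ok=(de>0)&(v<280)
def show(nm,m):
    m=m&ok; print(nm,m.sum(),"X",np.percentile(X[m],[1,50,99]).round(1),"Y",np.percentile(Y[m],[1,50,99]).round(1),"Z",np.percentile(Z[m],[5,50,95]).round(1))
plate=(Z>98)&(Z<115)&(X<-40)&(X>-92)
rib=(Z>130)&(Z<142)&(X<-80)
lap=(Z>77)&(Z<92)&(X>-45)&(X<56)
roof=(Z>66)&(Z<74)&(Y>72)
for n,m in dict(plate=plate,rib=rib,lap=lap,roof=roof).items(): show(n,m)
# plate plane
m=plate&ok; A=np.c_[X[m],Y[m],np.ones(m.sum())]; print("plate slope x,y",np.linalg.lstsq(A,Z[m],rcond=None)[0].round(4))
m=roof&ok; A=np.c_[X[m],Y[m],np.ones(m.sum())]; print("roof slope",np.linalg.lstsq(A,Z[m],rcond=None)[0].round(4))
def edge(m,fn,lo,hi,q,step=4):
    ys=np.arange(lo,hi,step); e=[]
    for y in ys:
        k=m&ok&(abs(Y-y)<step/2)
        e.append(np.percentile(X[k],q) if k.sum()>8 else np.nan)
    e=np.array(e); g=~np.isnan(e); p=np.polyfit(ys[g],e[g],1); return (np.degrees(p[0]).round(2),np.polyval(p,0).round(1),g.sum())
print("free edge yaw(-),X",edge(plate,0,10,68,98)); print("rib mid",edge(rib,0,10,68,50)); print("lap edge",edge(lap,0,20,85,2))
E
```

```text
t 19.4 tcp [0.582  0.0653 0.1088] q [0.023 0.172 1.647 0.002 1.326 0.062] F [-0.5  0.7 -1.6] M [-0.03  0.11  0.03] op 0.0098
[[ 0.039  0.999 -0.003]
 [ 0.999 -0.039  0.001]
 [ 0.001 -0.003 -1.   ]]
plate 11976 X [-91.5 -68.1 -46.9] Y [-7.4 38.2 72.5] Z [105.3 106.4 107.5]
rib 4074 X [-119.3 -101.6  -83.1] Y [ 8.2 35.7 72.4] Z [133.2 136.5 139.1]
lap 23892 X [-31.2  10.9  51.5] Y [-21.7  39.7  89.5] Z [79.1 80.3 84. ]
roof 8865 X [-109.   -55.6   55.9] Y [72.4 90.4 99.5] Z [69.  70.1 71.4]
plate slope x,y [-6.700000e-03 -3.900000e-03  1.061005e+02]
roof slope [-8.00000e-04 -1.60000e-03  7.02256e+01]
free edge yaw(-),X (np.float64(-0.61), np.float64(-47.0), np.int64(15))
rib mid (np.float64(-0.11), np.float64(-101.5), np.int64(15))
lap edge (np.float64(0.22), np.float64(-30.8), np.int64(17))
```

```bash
python3 -m pendant '[{"translation":[-3,4,0],"twist":[-0.001,0,0.007],"grip":-1},{"translation":[0,2,3],"twist":[0,0,0],"grip":-1},{"translation":[0,0,8],"twist":[0,0,0],"grip":-1},{"translation":[0,0,6],"twist":[0,0,0],"grip":-1},{"translation":[0,0,5],"twist":[0,0,0],"grip":-1},{"translation":[0,0,2],"twist":[0,0,0],"grip":-1},{"translation":[0,0,0],"twist":[0,0,0],"grip":-1},{"translation":[0,0,0],"twist":[0,0,0],"grip":-1},{"translation":[0,0,0],"twist":[0,0,0],"grip":-1},{"translation":[0,0,0],"twist":[0,0,0],"grip":-1}]' 50
python3 -c "
from h import *
go([*hw(-.094,0),.077],-2.65)"
```

```text
t: 20.4
tool_pos: [0.5883, 0.0616, 0.0825]
orientation: [-2.271, -2.166, 0.001]
force: [0.4, -1.0, -1.3]
opening: 0.0096
t 20.4 tcp [0.5883 0.0616 0.0825] q [0.017 0.213 1.65  0.002 1.28  0.064] F [ 0.4 -1.  -1.3] M [-0.08  0.09 -0.04] op 0.0096
[[ 0.047  0.999 -0.002]
 [ 0.999 -0.047  0.001]
 [ 0.001 -0.003 -1.   ]]
housing xy mm [-93.5   0.2]
shift [-0.2 -0.5  5.5]
twist [-0.0026 -0.0013 -0.001 ]
```

```bash
python3 -m pendant '[{"translation":[0,0,2],"twist":[0,0,0],"grip":-1},{"translation":[0,0,1.5],"twist":[0,0,0],"grip":-1},{"translation":[0,0,1],"twist":[0,0,0],"grip":-1},{"translation":[0,0,1],"twist":[0,0,0],"grip":-1},{"translation":[0,0,0.5],"twist":[0,0,0],"grip":-1},{"translation":[0,0,0.5],"twist":[0,0,0],"grip":-1},{"translation":[0,0,0.5],"twist":[0,0,0],"grip":-1},{"translation":[0,0,0],"twist":[0,0,0],"grip":-1},{"translation":[0,0,0],"twist":[0,0,0],"grip":-1},{"translation":[0,0,0],"twist":[0,0,0],"grip":-1}]' 50
python3 -c "
from h import *
go([*hw(-.0636,0),.077],-2.65)"
```

```text
t: 21.4
tool_pos: [0.589, 0.0616, 0.0763]
orientation: [-2.272, -2.167, -0.001]
force: [-0.8, -0.1, -0.4]
opening: 0.0094
t 21.4 tcp [0.589  0.0616 0.0763] q [0.017 0.22  1.655 0.002 1.267 0.064] F [-0.8 -0.1 -0.4] M [-0.11  0.21  0.02] op 0.0094
[[ 0.047  0.999 -0.001]
 [ 0.999 -0.047  0.001]
 [ 0.001 -0.001 -1.   ]]
housing xy mm [-92.8   0.2]
shift [-0.2 29.2 -0.7]
twist [-0.0007 -0.0014 -0.0009]
```

```bash
python3 -m pendant '[{"translation":[0,2,0.3],"twist":[0,0,0],"grip":-1},{"translation":[0,2,0.3],"twist":[0,0,0],"grip":-1},{"translation":[0,2,0.2],"twist":[0,0,0],"grip":-1},{"translation":[0,2,0.2],"twist":[0,0,0],"grip":-1},{"translation":[0,2,0.2],"twist":[0,0,0],"grip":-1},{"translation":[0,2,0.2],"twist":[0,0,0],"grip":-1},{"translation":[0,1,0.2],"twist":[0,0,0],"grip":-1},{"translation":[0,0,0],"twist":[0,0,0],"grip":-1},{"translation":[0,0,0],"twist":[0,0,0],"grip":-1},{"translation":[0,0,0],"twist":[0,0,0],"grip":-1}]' 50
python3 - <<'E'
from h import *
go([*hw(-.0636,0),.077],-2.65)
shot("wrist","w4")
E
```

```text
t: 22.4
tool_pos: [0.6031, 0.0612, 0.0763]
orientation: [-2.271, -2.167, -0.0]
force: [-3.9, 0.5, 4.9]
opening: 0.0099
t 22.4 tcp [0.6031 0.0612 0.0763] q [0.016 0.256 1.613 0.002 1.274 0.062] F [-3.9  0.5  4.9] M [-0.05  0.68 -0.02] op 0.0099
[[ 0.047  0.999 -0.001]
 [ 0.999 -0.047  0.002]
 [ 0.002 -0.001 -1.   ]]
housing xy mm [-78.7   0.5]
shift [-0.5 15.1 -0.7]
twist [-0.0015 -0.0015 -0.0007]
```

View pics/w4.png

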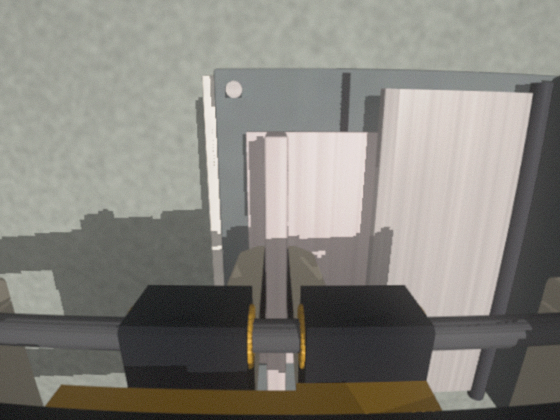

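The free edge has just gone under the lip (u≈378), and the strip lies flat on the roof. I'll check numerically that the lap hasn't lifted.

```bash
cat > chk.py <<'E'
from h import *
import sys
im,de,c=load(sys.argv[1]); P=cloud("wrist",de,c)
h=np.apply_along_axis(wh,1,P.reshape(-1,3)).reshape(420,560,2)*1000
X,Y=h[...,0],h[...,1]; Z=P[...,2]*1000
ok=(de>0)&((np.arange(420)[:,None]+0*X)<280)
def fit(n,m):
    m=m&ok; A=np.c_[X[m],Y[m],np.ones(m.sum())]; p=np.linalg.lstsq(A,Z[m],rcond=None)[0]
    print(n,m.sum(),"slopes",p[:2].round(4),"Z",np.median(Z[m]).round(1),"X",np.percentile(X[m],[1,50,99]).round(1),"Y",np.percentile(Y[m],[1,99]).round(1))
fit("lap",(Z>76.5)&(Z<95)&(X>-20)&(X<45)&(Y>30)&(Y<86))
fit("lapall",(Z>77.5)&(Z<95)&(X>-36)&(X<56)&(Y>74))
fit("plate",(Z>71.8)&(Z<77)&(X<-32)&(X>-75)&(Y>20)&(Y<74))
fit("rib",(Z>100)&(Z<108)&(X<-50)&(X>-100)&(Y>15))
fit("roof",(abs(Z-70)<2)&(Y>78)&(Y<98)&(X<-35))
E
python3 chk.py w4
```

```text
lap 14094 slopes [ 0.002  -0.0011] Z 80.1 X [-19.4  11.8  44.7] Y [30.6 85.5]
lapall 5995 slopes [0.004  0.0231] Z 80.3 X [-31.   11.7  51.5] Y [74.1 93.6]
plate 7645 slopes [-0.0009 -0.0037] Z 74.1 X [-73.6 -53.2 -32.5] Y [20.6 69.2]
rib 2825 slopes [ 0.0038 -0.0036] Z 104.1 X [-84.8 -80.1 -75.1] Y [15.7 69. ]
roof 6209 slopes [ 0.0002 -0.0011] Z 70.1 X [-109.6  -72.2  -35.8] Y [78.3 97.8]
```

```bash
python3 -m pendant '[{"translation":[0,2,0.2],"twist":[0,0,0],"grip":-1},{"translation":[0,2,0.2],"twist":[0,0,0],"grip":-1},{"translation":[0,2,0.2],"twist":[0,0,0],"grip":-1},{"translation":[0,2,0.2],"twist":[0,0,0],"grip":-1},{"translation":[0,2,0.2],"twist":[0,0,0],"grip":-1},{"translation":[0,2,0.2],"twist":[0,0,0],"grip":-1},{"translation":[0,2,0.2],"twist":[0,0,0],"grip":-1},{"translation":[0,0,0],"twist":[0,0,0],"grip":-1},{"translation":[0,0,0],"twist":[0,0,0],"grip":-1},{"translation":[0,0,0],"twist":[0,0,0],"grip":-1}]' 50
python3 - <<'E'
from h import *
go([*hw(-.0636,0),.077],-2.65)
shot("wrist","w5")
E
python3 chk.py w5
```

```text
t: 23.45
tool_pos: [0.6174, 0.0607, 0.0763]
orientation: [-2.271, -2.168, -0.001]
force: [-2.8, -0.9, 3.5]
opening: 0.0095
t 23.45 tcp [0.6174 0.0607 0.0763] q [0.014 0.292 1.57  0.002 1.281 0.061] F [-2.8 -0.9  3.5] M [-0.08  0.48 -0.02] op 0.0095
[[ 0.047  0.999 -0.001]
 [ 0.999 -0.047  0.002]
 [ 0.002 -0.001 -1.   ]]
housing xy mm [-64.4   0.7]
shift [-0.6  0.8 -0.7]
twist [-0.0012 -0.0016 -0.0005]
lap 14434 slopes [ 0.001  -0.0011] Z 80.1 X [-19.4  11.9  44.7] Y [30.6 85.5]
lapall 6210 slopes [0.0048 0.0223] Z 80.3 X [-30.8  12.1  51.7] Y [74.1 93.5]
plate 5687 slopes [ 0.0007 -0.0033] Z 74.1 X [-74.7 -47.5 -32.3] Y [20.5 69.3]
rib 2836 slopes [-0.001 -0.004] Z 104.1 X [-70.5 -65.8 -60.8] Y [15.7 69.4]
roof 6215 slopes [-0.0002 -0.0011] Z 70.1 X [-109.4  -71.8  -35.8] Y [78.4 97.9]
```

```bash
python3 -m pendant '[{"translation":[0,0,0.3],"twist":[0,0,0],"grip":-1},{"translation":[0,0,0.3],"twist":[0,0,0],"grip":-1},{"translation":[0,0,0.3],"twist":[0,0,0],"grip":-1},{"translation":[0,0,0.3],"twist":[0,0,0],"grip":-1},{"translation":[0,0,0.3],"twist":[0,0,0],"grip":-1},{"translation":[0,0,0.3],"twist":[0,0,0],"grip":-1},{"translation":[0,0,0.3],"twist":[0,0,0],"grip":-1},{"translation":[0,0,0.3],"twist":[0,0,0],"grip":-1},{"translation":[0,0,0.3],"twist":[0,0,0],"grip":-1},{"translation":[0,0,0.3],"twist":[0,0,0],"grip":-1}]' 50
python3 -c "
from h import *
st()"
```

```text
t: 24.5
tool_pos: [0.6174, 0.0607, 0.0763]
orientation: [-2.272, -2.168, -0.002]
force: [-3.7, 0.2, 6.4]
opening: 0.0094
t 24.5 tcp [0.6174 0.0607 0.0763] q [0.014 0.291 1.572 0.002 1.279 0.061] F [-3.7  0.2  6.4] M [-0.07  0.77  0.04] op 0.0094
[[ 0.047  0.999  0.   ]
 [ 0.999 -0.047  0.002]
 [ 0.002  0.    -1.   ]]
```

```bash
python3 -m pendant '[{"translation":[0,-0.1,0.5],"twist":[0,0,0],"grip":-1},{"translation":[0,-0.1,0.5],"twist":[0,0,0],"grip":-1},{"translation":[0,-0.1,0.5],"twist":[0,0,0],"grip":-1},{"translation":[0,0,0.6],"twist":[0,0,0],"grip":-1},{"translation":[0,0,0.6],"twist":[0,0,0],"grip":-1},{"translation":[0,0,0.6],"twist":[0,0,0],"grip":-1},{"translation":[0,0,0.6],"twist":[0,0,0],"grip":-1},{"translation":[0,0,0.6],"twist":[0,0,0],"grip":-1},{"translation":[0,0,0.6],"twist":[0,0,0],"grip":-1},{"translation":[0,0,0.6],"twist":[0,0,0],"grip":-1}]' 50
python3 - <<'E'
from h import *
st(); shot("wrist","w6"); st()
E
python3 chk.py w6
```

```text
t: 25.5
tool_pos: [0.6174, 0.0607, 0.0763]
orientation: [2.272, 2.169, 0.004]
force: [-4.4, -0.1, 7.7]
opening: 0.0096
t 25.5 tcp [0.6174 0.0607 0.0763] q [1.500e-02 2.890e-01 1.574e+00 1.000e-03 1.277e+00 6.100e-02] F [-4.4 -0.1  7.7] M [-0.12  1.11  0.01] op 0.0096
[[ 0.047  0.999  0.002]
 [ 0.999 -0.047  0.001]
 [ 0.001  0.002 -1.   ]]
t 25.55 tcp [0.6174 0.0607 0.0763] q [1.500e-02 2.890e-01 1.574e+00 1.000e-03 1.277e+00 6.100e-02] F [-5.6 -0.3  7.3] M [-0.04  1.13  0.03] op 0.0099
[[ 0.047  0.999  0.002]
 [ 0.999 -0.047  0.001]
 [ 0.001  0.002 -1.   ]]
lap 14382 slopes [ 0.0019 -0.0014] Z 80.1 X [-19.4  11.9  44.6] Y [30.6 85.5]
lapall 6186 slopes [0.005 0.022] Z 80.3 X [-30.8  12.1  51.9] Y [74.1 93.5]
plate 5698 slopes [ 0.0014 -0.0034] Z 74.1 X [-74.8 -47.6 -32.3] Y [20.6 69.4]
rib 2841 slopes [-0.0016 -0.004 ] Z 104.1 X [-70.5 -65.8 -60.8] Y [15.7 69.3]
roof 6226 slopes [ 0.0005 -0.004 ] Z 70.1 X [-109.4  -71.9  -35.8] Y [78.4 97.9]
```

```bash
python3 -m pendant '[{"translation":[0,-0.3,0.6],"twist":[0.001,0,0],"grip":-1},{"translation":[0,-0.3,0.7],"twist":[0.001,0,0],"grip":-1},{"translation":[0,-0.3,0.8],"twist":[0.001,0,0],"grip":-1},{"translation":[0,-0.3,0.9],"twist":[0.001,0,0],"grip":-1},{"translation":[0,-0.3,0.9],"twist":[0.001,0,0],"grip":-1},{"translation":[0,-0.3,0.9],"twist":[0.001,0,0],"grip":-1},{"translation":[0,-0.3,0.9],"twist":[0.001,0,0],"grip":-1},{"translation":[0,-0.3,0.9],"twist":[0.001,0,0],"grip":-1},{"translation":[0,-0.3,0.9],"twist":[0.001,0,0],"grip":-1},{"translation":[0,-0.3,0.9],"twist":[0.001,0,0],"grip":-1}]' 50
python3 - <<'E'
from h import *
st()
E
```

```text
t: 26.55
tool_pos: [0.6174, 0.0607, 0.0763]
orientation: [-2.272, -2.168, -0.001]
force: [-4.6, -0.3, 8.7]
opening: 0.0099
t 26.55 tcp [0.6174 0.0607 0.0763] q [0.014 0.291 1.571 0.002 1.28  0.061] F [-4.6 -0.3  8.7] M [-0.09  0.95  0.01] op 0.0099
[[ 0.047  0.999 -0.   ]
 [ 0.999 -0.047  0.002]
 [ 0.002 -0.    -1.   ]]
```

```bash
python3 -m pendant '[{"translation":[0,-0.4,1],"twist":[0,0,0],"grip":-1},{"translation":[0,-0.4,1],"twist":[0,0,0],"grip":-1},{"translation":[0,-0.4,1],"twist":[0,0,0],"grip":-1},{"translation":[0,-0.4,1],"twist":[0,0,0],"grip":-1},{"translation":[0,-0.4,1],"twist":[0,0,0],"grip":-1},{"translation":[0,-0.4,1],"twist":[0,0,0],"grip":-1},{"translation":[0,-0.4,1],"twist":[0,0,0],"grip":-1},{"translation":[0,-0.4,1],"twist":[0,0,0],"grip":-1},{"translation":[0,-0.4,1],"twist":[0,0,0],"grip":-1},{"translation":[0,-0.4,1],"twist":[0,0,0],"grip":-1}]' 50
python3 - <<'E'
from h import *
st(); shot("wrist","w7"); shot("scene","scene4"); st()
im=load("scene4")[0]; cv2.imwrite("pics/scene4.png",im[:,:,::-1])
im,de,c=load("scene4"); P=cloud("scene",de,c); X=np.apply_along_axis(wh,1,P.reshape(-1,3)).reshape(420,560,2)*1000; Z=P[...,2]*1000
for n,z0,z1,x0,x1 in(("front top",50,64,-240,-105),):
    for ya,yb in((75,96),(-96,-75)):
        m=(Z>z0)&(Z<z1)&(X[...,0]>x0)&(X[...,0]<x1)&(X[...,1]>ya)&(X[...,1]<yb); print(n,m.sum(),np.percentile(X[...,0][m],[1,50,99]).round(1) if m.any() else "")
E
python3 chk.py w7
```

```text
t: 27.55
tool_pos: [0.6174, 0.0607, 0.0764]
orientation: [2.268, 2.165, 0.013]
force: [-4.5, -0.2, 9.4]
opening: 0.0096
t 27.55 tcp [0.6174 0.0607 0.0764] q [1.500e-02 2.810e-01 1.583e+00 1.000e-03 1.268e+00 6.100e-02] F [-4.5 -0.2  9.4] M [-0.11  1.14 -0.01] op 0.0096
[[ 0.047  0.999  0.01 ]
 [ 0.999 -0.047  0.001]
 [ 0.002  0.01  -1.   ]]
t 27.65 tcp [0.6174 0.0607 0.0764] q [1.500e-02 2.810e-01 1.583e+00 1.000e-03 1.268e+00 6.100e-02] F [-4.4 -0.3  9.2] M [-0.09  1.08 -0.01] op 0.0096
[[ 0.047  0.999  0.01 ]
 [ 0.999 -0.047  0.001]
 [ 0.002  0.01  -1.   ]]
front top 7 [-118.4 -118.  -117.1]
front top 7 [-118.3 -117.8 -115.7]
lap 14199 slopes [ 0.0016 -0.0007] Z 80.1 X [-19.4  11.8  44.6] Y [30.6 85.5]
lapall 6017 slopes [0.0052 0.0257] Z 80.3 X [-30.8  12.1  51.8] Y [74.1 93.6]
plate 5717 slopes [ 0.0076 -0.0031] Z 74.4 X [-74.8 -47.5 -32.3] Y [20.6 69.4]
rib 2831 slopes [ 0.0023 -0.0036] Z 104.2 X [-70.8 -66.1 -61.1] Y [15.8 69.4]
roof 6203 slopes [ 0.0008 -0.0008] Z 70.1 X [-109.4  -71.9  -35.7] Y [78.4 97.9]
```

View pics/scene4.png

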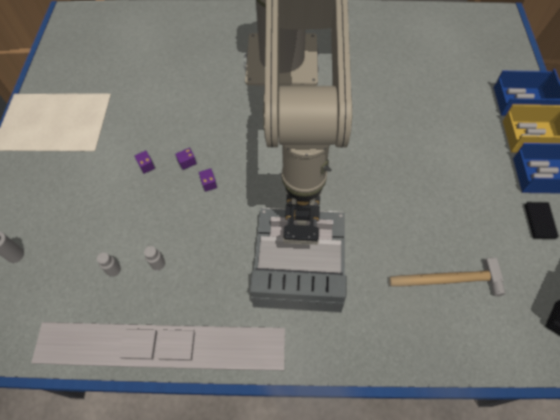

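Bystanders are untouched and the drawer is shut. The tool pitched by 0.01 rad, so the strip's free edge is slightly up. I'll twist it back flat and keep pressing.

```bash
python3 -m pendant '[{"translation":[0,-0.3,0.9],"twist":[0.006,0,0],"grip":-1},{"translation":[0,-0.3,0.9],"twist":[0.005,0,0],"grip":-1},{"translation":[0,-0.3,0.9],"twist":[0.004,0,0],"grip":-1},{"translation":[0,-0.3,0.9],"twist":[0.003,0,0],"grip":-1},{"translation":[0,-0.3,0.9],"twist":[0.002,0,0],"grip":-1},{"translation":[0,-0.3,1],"twist":[0.002,0,0],"grip":-1},{"translation":[0,-0.3,1],"twist":[0.002,0,0],"grip":-1},{"translation":[0,-0.3,1],"twist":[0.001,0,0],"grip":-1},{"translation":[0,-0.3,1],"twist":[0.001,0,0],"grip":-1},{"translation":[0,-0.3,1],"twist":[0.001,0,0],"grip":-1}]' 50
python3 - <<'E'
from h import *
st(); shot("wrist","w8"); st()
E
python3 chk.py w8
```

```text
t: 28.65
tool_pos: [0.6174, 0.0607, 0.0765]
orientation: [-2.267, -2.164, 0.008]
force: [-5.9, -0.9, 8.8]
opening: 0.0102
t 28.65 tcp [0.6174 0.0607 0.0765] q [0.014 0.299 1.561 0.002 1.291 0.06 ] F [-5.9 -0.9  8.8] M [-0.12  0.75 -0.01] op 0.0102
[[ 0.046  0.999 -0.009]
 [ 0.999 -0.046  0.002]
 [ 0.001 -0.009 -1.   ]]
t 28.7 tcp [0.6174 0.0607 0.0765] q [0.014 0.299 1.561 0.002 1.291 0.06 ] F [-5.9  0.9  9. ] M [-0.1   0.68 -0.01] op 0.0096
[[ 0.046  0.999 -0.009]
 [ 0.999 -0.046  0.002]
 [ 0.001 -0.009 -1.   ]]
lap 14554 slopes [ 0.0017 -0.0003] Z 80.1 X [-19.4  12.   44.6] Y [30.7 85.5]
lapall 6260 slopes [0.0049 0.0224] Z 80.3 X [-30.8  12.1  51.7] Y [74.2 93.5]
plate 5692 slopes [-0.0047 -0.0029] Z 74.3 X [-74.6 -47.5 -32.3] Y [20.4 69.3]
rib 2838 slopes [-0.0033 -0.0031] Z 104.3 X [-70.4 -65.6 -60.6] Y [15.7 69.3]
roof 6174 slopes [ 0.0006 -0.0002] Z 70.1 X [-109.4  -71.9  -35.7] Y [78.4 97.9]
```

```bash
python3 -m pendant '[{"translation":[0,-0.3,1],"twist":[-0.001,0,0],"grip":-1},{"translation":[0,-0.3,1],"twist":[-0.001,0,0],"grip":-1},{"translation":[0,-0.3,1],"twist":[0,0,0],"grip":-1},{"translation":[0,-0.3,1],"twist":[0,0,0],"grip":-1},{"translation":[0,-0.3,1],"twist":[0,0,0],"grip":-1},{"translation":[0,-0.3,1],"twist":[0.001,0,0],"grip":-1},{"translation":[0,-0.3,1],"twist":[0.001,0,0],"grip":-1},{"translation":[0,-0.3,1],"twist":[0.001,0,0],"grip":-1},{"translation":[0,-0.3,1],"twist":[0.001,0,0],"grip":-1},{"translation":[0,-0.3,1],"twist":[0.001,0,0],"grip":-1}]' 50
python3 - <<'E'
from h import *
st(); shot("wrist","w9"); st()
E
python3 chk.py w9
```

```text
t: 29.7
tool_pos: [0.6173, 0.0607, 0.0763]
orientation: [-2.27, -2.167, 0.002]
force: [-6.2, 0.1, 9.2]
opening: 0.0092
t 29.7 tcp [0.6173 0.0607 0.0763] q [0.014 0.294 1.568 0.002 1.283 0.06 ] F [-6.2  0.1  9.2] M [-0.03  0.83 -0.02] op 0.0092
[[ 0.046  0.999 -0.003]
 [ 0.999 -0.046  0.001]
 [ 0.001 -0.003 -1.   ]]
t 29.75 tcp [0.6174 0.0607 0.0763] q [0.014 0.294 1.568 0.002 1.283 0.06 ] F [-5.7  0.1  9. ] M [-0.11  0.88 -0.07] op 0.0095
[[ 0.046  0.999 -0.003]
 [ 0.999 -0.046  0.001]
 [ 0.001 -0.003 -1.   ]]
lap 14490 slopes [ 0.0015 -0.0011] Z 80.1 X [-19.4  11.9  44.7] Y [30.6 85.5]
lapall 6241 slopes [0.0049 0.0232] Z 80.3 X [-30.8  12.2  51.7] Y [74.1 93.5]
plate 5699 slopes [ 0.0007 -0.0036] Z 74.1 X [-74.6 -47.5 -32.3] Y [20.5 69.4]
rib 2843 slopes [ 0.003  -0.0039] Z 104.0 X [-70.6 -65.8 -60.8] Y [15.8 69.4]
roof 6207 slopes [ 0.0004 -0.0039] Z 70.1 X [-109.4  -71.9  -35.7] Y [78.4 97.9]
```

```bash
python3 -c "
from h import *
robot.close_job(); st()"
```

```text
the job is handed in; nothing more can be done
the job is handed in; nothing more can be done
```

The job is done and handed in at about 30 s of the 72 s allowed, with the gripper still holding the strip by its rib and pressing it down.

**Pack and drawer:** The black pack is in the drawer. I pushed the drawer until it hit its stop at about 19 N. A later camera check put the front panel's outer face at housing x = −118 mm, which is its shut position.

**Strip:** The ribbed strip lies on the roof with its free edge about 20 mm under the lap plate and centred to within about 1 mm.
- **Position:** The rib is at housing x = −65.8 mm, so the free edge is at about −10.8 mm; the lap plate's front edge is at about −30.8 mm.
- **Flatness:** The underside is on the roof, with a slope of about 0.001 along its length.
- **Lap plate:** It stayed level, with its top at 80.1 mm in every check.
- **Push:** The wrist reads about 9 N downward, plus roughly 2 N for the strip's weight.

**Bystanders:** In the last scene picture, the sleeves, hammer and purple packs look where they were. I did not re-measure them.

**What was not clean:**
- While I was setting the push, the strip briefly tipped about 0.01 rad nose up and then slightly nose down. I corrected both before handing in, and the lap plate did not move.
- About 6 N of sideways force along the housing's x remained at the wrist, held by friction between the strip and the roof.
- I took no reading after handing in; the state call after it was refused.

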